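# Open the safety-capped bottle of cleaning spirit

## Task

Open the bottle of cleaning spirit that stands in the wooden block: press its safety cap firmly down against the spring until it bottoms and, holding it down, turn it anticlockwise as seen from above until its lugs come free, without forcing it. Then lift the cap straight off, leaving the bottle standing in its block, and set it down the same way up, flat on the floor of the enamel tray; do not drop it, and leave the other things on the bench where they are.

Things in the scene. Friction and masses are not known exactly. Their poses are not given: they have to be found in the camera images.
- bottle: Square off-white plastic bottle, 70 x 70 mm, body 86 mm high, then a shoulder and round neck whose rim is 128 mm above its underside; 0.35 to 0.65 kg. Origin at the centre of its underside, z up, x and y square to its sides. It stands loose in the stand's square well (about 1 mm of play each side), which keeps it from turning; it must stay there.
- rim (a point): Centre of the mouth of the bottle's neck, under the cap, 128 mm above the bottle's underside. The bottle stands on a perished sponge-rubber pad over packing of unknown thickness: pushed with about 2 to 6 N it sinks, by an unknown 1 to 15 mm, and stays down; only then does the cap's spring yield. So the height at which the cap bottoms cannot be measured beforehand: feel for it.
- cap: Black ribbed round safety cap on the bottle, 56 mm across, 30 mm high, 0.06 kg; origin at the centre of its lower edge, z up. Locked, this is 108 mm above the bottle's underside. Inside, three lugs are held up under hooks on the neck by a sprung liner. More than 32 N in all between cap and neck (push plus twist at hook or stop, 22 mm from the axis) breaks the lugs.
- cap_top (a point): Centre of the cap's top, 30 mm above its lower edge; z up. The spring resists with 7 N at first; 3.5 mm of travel clears the hooks and it bottoms solidly at 5 mm, with 12.5 N: press to about 15 to 18 N. Held down it turns anticlockwise (+z) with 0.1 to 0.2 Nm, to a stop 1.0 rad from locked; from 0.8 rad to the stop it lifts straight off (25 mm to clear the neck).
- stand: Dark hardwood block screwed to the bench, 110 x 110 x 56 mm, origin at the centre of its underside, sides along x and y. A square well of 72.5 mm, sunk in its top, holds the bottle's foot; the bottle's underside starts 27 to 29 mm above the bench and ends somewhere from 14 to 26 mm when it has sunk.
- tray: Shallow rectangular white enamel tray, loose, 170 mm along its x and 150 mm along its y, rim 18 mm high, walls 4 mm; origin at the centre of its underside, inner floor 4 mm above that. 0.6 kg.
- mug: White enamel mug with chips and a dark rim, with a handle, 82 mm across, 83 mm high, origin at the centre of its underside: a bystander.
- roller: Rubber feed roller 32 mm thick and 90 mm long on a steel spindle of 150 mm with two square 36 mm end plates, lying along its x; origin under its middle on the bench: a bystander.
- segment: Brass type segment, a slotted arc about 105 mm across, 12 mm thick, lying flat; origin on the bench near the arc's middle: a bystander.
- punch: Steel pin punch, 122 mm long, 10 mm thick, lying along its x; origin under the bar: a bystander.
Things that resemble listed ones, but are neither listed nor needed, are in the scene too. There is more than one size of the stand; the job needs the middle-sized.

How it is judged:
By the outcome, as a careful person would: the job done as asked, in the order asked, and still so for the second after the job is handed in, with the robot touching nothing.
It also fails if it takes over 62 s, if anything falls off the work surface, if the arm or the gripper's body presses on something with over 40 N, if the wrist force passes 120 N, or if a joint passes its speed limit or range.

## Robot

A 6-joint arm with a two-finger parallel gripper is mounted at the origin on the work surface. World frame = base frame: x ahead of the robot, y to its left, z up, the work surface at z = 0. Lengths are in mm, angles in degrees, forces in N, time in s.
With the tool pointing down it reaches from about 225 to 875 mm from the base axis. Payload 3.4 kg.
Tool frame: the origin (TCP) lies on the centre line of the jaws, within the pads' length; the fingertips stand 11 mm ahead of it and the grasp point (between the pads) lies 8 mm behind it (robot.tip_reach is the distance from the TCP to the fingertips, in mm); z points along the fingers, y is the line along which they close (so a half turn about z gives the same grasp; the last joint's range is limited). The gripper opens to 85 mm and grips with 20 to 120 N. Pads are 22 mm wide; open, the fingers measure 114 mm over their backs; the gripper's body (76 mm by 85 mm) begins 54 mm behind the grasp point. The pads swing forward as they close: fully open they stand 13 mm farther back than shut.
Start: joints at [-79.928, 15.808, 86.224, -0, 77.962, -6.933], TCP at [168.164, -549.893, 242.328] pointing down, gripper open.
Joint ranges: [-165.64, 165.64], [-43.16, 119.46], [12.63, 154.43], [-67.54, 247.53], [6.08, 155.33], [-154.97, 154.97]. Speed limits (degrees/s): [147.25, 147.25, 180, 180, 180, 180].

## Interface

Orientations are given as [roll, pitch, yaw] about the fixed x, y, z axes, in that order (R = Rz(yaw) Ry(pitch) Rx(roll)).
In Python, from rig import robot gives the robot as it stands.
- The arm moves only by the tool play_rows, never from a script. Its argument "plan" is one flat list of numbers, 4 for each row, row after row: the shift along the tool's x, y, z in cm, then the turn about the tool's z in degrees. In form: [dx, dy, dz, roll, dx, dy, dz, roll, ...]. A call has 1 to 12 rows; each row shifts and turns the commanded pose from where the row before left it, along the tool's axes as they then stand; what a row does not reach is not made up. A row lasts 1/10 s, in which the tool goes at most 50 mm and 8.59 degrees, less where a joint would pass 70% of its speed; a pose out of reach is approached as far as the arm can. A call with a gripper value outside its range is refused whole. "claw" is the finger opening in cm, from 0 to 8.54, set as the call begins (left out, the last holds). The fingers move at their own pace and stop on an object; the grip force is fixed at half the most. Time passes only in rows, so rows that do not move let the fingers close. It gives the time, the measured TCP pose, the force, the opening and the grip force at its end, in the units of the state.
- robot.get_obs(): the state, without advancing time (a new reading comes with each control period).
- robot.camera(name): name is "scene" or "side" or "wrist"; returns a dict with "frame" (420x560x3 uint8, blue, green, red), "depth" (420x560 float32, mm along the optical axis (not along the pixel's ray), 0 where there is no reading), "vertical_fov" (degrees; the focal length in pixels is half the picture's height over the tangent of half this angle, whatever the lens; pixels are square), "cx", "cy" (the principal point, pixels), "extrinsics" (4x4, takes a point from world to camera coordinates). Camera axes: x right, y up, looking along -z (the intrinsics and any distortion apply to the point x, -y, -z); pixel columns grow to the right and rows downward; lengths in mm; the calibration is good to about 2 mm. A picture is of the moment at which its call begins.
- robot.close_job(): hands the job in; it is judged then, once.
The state is a dict: "clock": time; "joint_pos": joint angles; "qvel": joint speeds; "joint_torque": joint torques, N m; "position": TCP position; "eef_rot": TCP orientation; "force": force on the tool from outside, world axes, zero at the start; "ft_torque": the same for the moment, N m; "opening": finger opening in mm; "finger_force": force on a finger pad.
Only numpy, scipy, OpenCV 4.12 (cv2) and the standard library are available. Lean on these libraries where they do the work, as an engineer would, in place of code of your own. Each camera call takes 0.05 s, during which the arm holds its last target. There are 200 camera calls.

## Working session

There is one attempt and no reset: what is moved stays moved. The work goes in short steps, Python scripts to look and compute and a tool call to move; the robot and the scene stay as the last step left them, time stands still between calls to the robot, and variables do not carry over. Pictures are saved under pics/ and viewed, at most 10 in all, crops included, and the job is handed in when it is done.

Besides the shell and the picture viewer there is one more tool, called after "Emit:" by a JSON object that holds its "api" and its "payload". play_rows: Moves the arm, as the interface text tells. Its arguments: {"type":"object","properties":{"plan":{"type":"array","items":{"type":"number"}},"claw":{"type":"number"}},"required":["plan"]}

```bash
ls; mkdir -p pics
cat > h.py <<'E'
import numpy as np, cv2
from rig import robot
def cam(n):
    c=robot.camera(n); c['f']=c['frame'].shape[0]/2/np.tan(np.radians(c['vertical_fov'])/2); return c
def ray(c,u,v):
    E=np.array(c['extrinsics']);R=E[:3,:3];t=E[:3,3]
    d=R.T@np.array([(u-c['cx'])/c['f'],-(v-c['cy'])/c['f'],-1.]); return -R.T@t,d
def onz(c,u,v,z):
    o,d=ray(c,u,v); return o+d*(z-o[2])/d[2]
def cloud(c):
    h,w=c['depth'].shape; u,v=np.meshgrid(np.arange(w),np.arange(h)); Z=c['depth']
    P=np.stack([(u-c['cx'])/c['f']*Z,-(v-c['cy'])/c['f']*Z,-Z],-1)
    E=np.array(c['extrinsics']); return (P-E[:3,3])@E[:3,:3]
E
python3 - <<'E'
from h import *
for n in('scene','side'):
    c=cam(n); cv2.imwrite(f'pics/{n}0.png',c['frame']); np.savez(n+'0.npz',**{k:np.array(v) for k,v in c.items()})
    print({k:v for k,v in c.items() if k not in('frame','depth')})
E
```

```text
pics
{'vertical_fov': 55.11948608109256, 'cx': 279.13252216829716, 'cy': 209.5850037870516, 'extrinsics': array([[-7.76350558e-01,  6.30293751e-01,  3.09828023e-03,
         4.28384947e+02],
       [-4.64094464e-01, -5.74950510e-01,  6.73831017e-01,
         2.36946838e+02],
       [ 4.26492837e-01,  5.21691191e-01,  7.38878990e-01,
        -1.27746382e+03],
       [ 0.00000000e+00,  0.00000000e+00,  0.00000000e+00,
         1.00000000e+00]]), 'f': np.float64(402.38129377104025)}
{'vertical_fov': 56.501474184555754, 'cx': 282.99128644867835, 'cy': 210.89878012382826, 'extrinsics': array([[ 9.86406173e-01, -1.63076787e-01,  2.02193936e-02,
        -5.79523982e+02],
       [ 1.05070265e-01,  7.20524367e-01,  6.85423137e-01,
        -1.92689032e+02],
       [-1.26345168e-01, -6.73981156e-01,  7.27864204e-01,
        -8.09109885e+02],
       [ 0.00000000e+00,  0.00000000e+00,  0.00000000e+00,
         1.00000000e+00]]), 'f': np.float64(390.81694729216895)}
```

View pics/scene0.png

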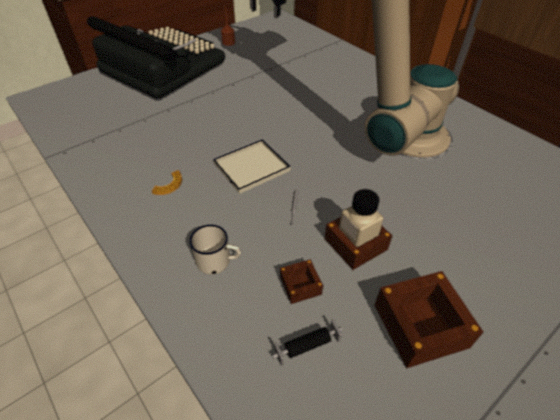

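View pics/side0.png

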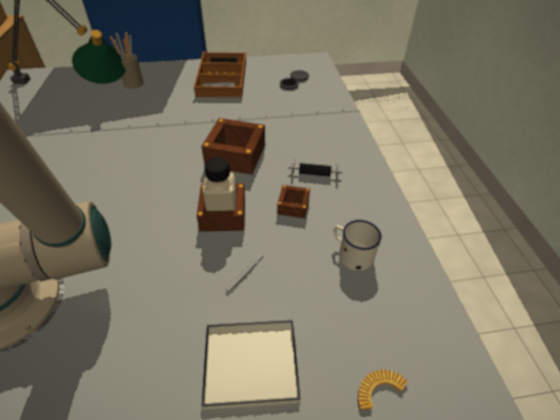

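The scene view shows three dark blocks: small and empty at (301,281), large and empty at (428,318), and the middle one holding the bottle at (358,240). The middle one fits, and its black cap is at (365,203). There is one tray, at (252,164). In the side view the cap is at (217,169) and the tray at (251,362). Next I'll measure both and check a crop.

Run:
```python
from h import *
for n,box in(('scene',(320,180,400,275)),('side',(185,150,260,235))):
    c=dict(np.load(n+'0.npz')); P=cloud(c); f=c['frame']
    x0,y0,x1,y1=box
    cr=f[y0:y1,x0:x1]; cv2.imwrite(f'pics/crop_{n}.png',cv2.resize(cr,None,fx=4,fy=4))
    Q=P[y0:y1,x0:x1]; ok=c['depth'][y0:y1,x0:x1]>0
    dark=(cr.max(-1)<50)&ok&(Q[...,2]>110)
    q=Q[dark]; zt=np.percentile(q[:,2],90); t=q[q[:,2]>zt-5]
    print(n,'cap top z',zt,len(t),'mid',(t.max(0)+t.min(0))/2,'mean',t.mean(0),'ext',np.ptp(t,axis=0))
    print(' cap rect', cv2.minEnclosingCircle(t[:,:2].astype(np.float32)))
    st=Q[ok&(abs(Q[...,2]-56)<5)]; r=cv2.minAreaRect(st[:,:2].astype(np.float32)); print(' stand',r)
    # tray : bright region
    g=cv2.inRange(f,(120,150,150),(255,255,255)); 
    k,l,s,ce=cv2.connectedComponentsWithStats(g)
    px=(252,164) if n=='scene' else (251,362)
    m=l==l[px[1],px[0]]; print(' tray px',s[l[px[1],px[0]]])
    cs=cv2.findContours(m.astype(np.uint8),0,2)[0]; b=max(cs,key=cv2.contourArea)
    w=np.array([onz(c,*p[0],4)[:2] for p in b],np.float32); print(' tray',cv2.minAreaRect(w))
    cl=P[m&(c['depth']>0)]; print(' z med',np.median(cl[:,2]))
```

```text
scene cap top z 167.75763497521612 353 mid [465.59090906 187.72108606 166.36655677] mean [466.50411572 188.36449282 166.48601259] ext [51.8108264  52.28717864  7.12638265]
 cap rect ((466.1133117675781, 187.45223999023438), 26.898042678833008)
 stand ((462.7681579589844, 186.46731567382812), (110.75248718261719, 112.0027084350586), 84.00083923339844)
 tray px [ 218  143   67   44 1570]
 tray ((487.5687255859375, -212.63497924804688), (133.26478576660156, 151.94131469726562), 84.67662048339844)
 z med 4.28144111314333
side cap top z 169.83416933343668 321 mid [464.27417376 183.91344755 168.27289831] mean [463.33688748 181.65166505 168.64507219] ext [51.52993017 53.22193925  6.61247439]
 cap rect ((463.0997314453125, 184.31649780273438), 28.489564895629883)
 stand ((479.76165771484375, 250.71755981445312), (248.24923706054688, 148.35406494140625), 83.30118560791016)
 tray px [ 205  330   92   73 5900]
 tray ((492.0773620605469, -204.25579833984375), (127.7230224609375, 162.32550048828125), 84.72038269042969)
 z med 5.858754451014823
```

View pics/crop_scene.png

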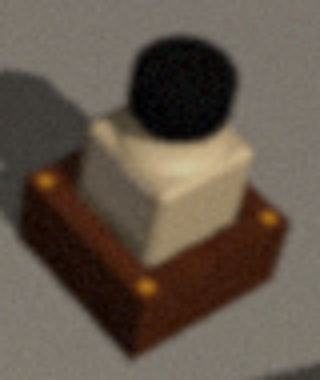

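The crop confirms it: the black cap sits on the off-white square bottle in the middle-sized block. The cap centre is about (464.5,186) with its top at about z 167, and the tray centre is about (490,-208).

```bash
cat >> h.py <<'E'
from scipy.spatial.transform import Rotation as Ro
def rel(target):
    o=robot.get_obs(); R=Ro.from_euler('xyz',o['eef_rot'],degrees=True).as_matrix()
    return R.T@(np.array(target)-o['position'])/10
E
python3 - <<'E'
from h import *
o=robot.get_obs(); print(o); print(rel([464.5,186,242]), robot.tip_reach)
print(Ro.from_euler('xyz',o['eef_rot'],degrees=True).as_matrix().round(3))
E
```

```text
{'clock': 0.1, 'joint_pos': array([-7.99282491e+01,  1.58446505e+01,  8.62886401e+01, -1.29549494e-03,
        7.79634069e+01, -6.93237808e+00]), 'qvel': array([-0.08392559, -0.08173254, -0.2899733 , -0.00697965, -0.09884982,
       -0.0943279 ]), 'joint_torque': array([ 1.55795624e-03, -4.17699659e+01, -2.46405870e+01, -2.02393412e-04,
        5.86210968e-03, -5.06218768e-06]), 'position': array([ 168.06257335, -549.40386787,  241.51503661]), 'eef_rot': array([-1.79903857e+02, -1.04138791e-02,  1.70043915e+01]), 'force': array([0.84362532, 0.03380644, 0.06708453]), 'ft_torque': array([-0.00103578, -0.04791367, -0.04293322]), 'finger_force': 0.0, 'opening': 85.63476146392631}
[ 49.8543142  -61.65618847   0.06402536] 11.0
[[ 0.956  0.292 -0.   ]
 [ 0.292 -0.956  0.002]
 [ 0.    -0.002 -1.   ]]
```

Emit:
{"api": "play_rows", "payload": {"plan": [1.5,-1.9,-0.3,0,2.7,-3.4,-0.3,0,2.7,-3.4,-0.3,0,2.7,-3.4,-0.3,0,2.7,-3.4,-0.3,0,2.7,-3.4,-0.3,0,2.7,-3.4,-0.3,0,2.7,-3.4,-0.3,0,2.7,-3.4,-0.3,0,2.7,-3.4,-0.3,0,2.7,-3.4,-0.3,0,2.7,-3.4,-0.3,0]}}

```text
clock: 1.3
position: [351.6, -81.0, 278.3]
eef_rot: [180.0, -0.0, 17.0]
force: [-0.2, -0.3, -0.1]
opening: 85.6
finger_force: 0.0
```

Emit:
{"api": "play_rows", "payload": {"plan": [2.7,-3.4,0,0,2.7,-3.4,0,0,2.7,-3.4,0,0,2.7,-3.4,0,0,2.7,-3.4,0,0,2.7,-3.4,0,0,1.5,-1.5,0,0,0,0,0,0,0,0,0,0]}}

```text
clock: 2.2
position: [456.2, 178.2, 277.6]
eef_rot: [180.0, 0.1, 17.1]
force: [-0.7, -1.0, -0.5]
opening: 85.0
finger_force: 0.0
```

Run:
```python
from h import *
o=robot.get_obs(); print(o['clock'],o['position'],o['eef_rot'],o['joint_pos'],rel([464.5,186,242]))
c=cam('wrist'); cv2.imwrite('pics/w1.png',c['frame']); P=cloud(c); f=c['frame']
q=P[(c['depth']>0)&(f.max(-1)<60)&(abs(P[...,2]-166)<12)&(np.hypot(P[...,0]-464,P[...,1]-186)<50)]
if len(q):
    zt=np.median(q[:,2]); t=q[abs(q[:,2]-zt)<5]; print(zt,len(t),cv2.minEnclosingCircle(t[:,:2].astype(np.float32)),t.mean(0))
```

```text
2.2 [456.22029285 178.23588184 277.61364527] [1.79965108e+02 1.21935177e-01 1.70676633e+01] [ 1.32252397e+01  7.35745107e+00  9.23022586e+01 -4.35876242e-02
  8.04596159e+01  8.61648084e+01] [ 1.0269603  -0.50137499  3.55888238]
166.082429553759 4076 ((463.6578063964844, 184.58163452148438), 28.46748161315918) [465.39583607 185.05218916 165.93855636]
```

View pics/w1.png

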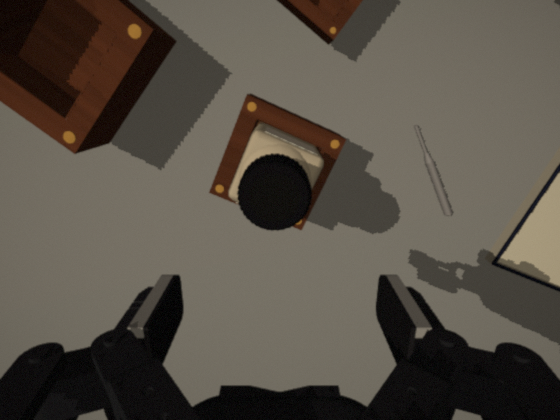

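The wrist view shows the cap at (275,192), centre about (464,185) and top at z 166, with clear room for the fingers. Descending now.

Emit:
{"api": "play_rows", "payload": {"plan": [0.5,-0.2,1,0,0.45,-0.25,2.5,0,0,0,3,0,0,0,2.5,0,0,0,2,0,0,0,1.2,0,0,0,0.8,0,0,0,0,0,0,0,0,0]}}

```text
clock: 3.15
position: [465.2, 185.4, 148.9]
eef_rot: [180.0, -0.1, 17.0]
force: [0.7, 0.1, 0.6]
opening: 85.6
finger_force: 0.0
```

Run:
```python
from h import *
o=robot.get_obs(); print(o['clock'],o['position'],o['eef_rot'],o['force'],rel([464,185.2,147]))
```

```text
3.15 [465.1762697  185.42503011 148.90675613] [ 1.79991483e+02 -8.05865468e-02  1.69862275e+01] [0.66628931 0.14336665 0.64420006] [-0.11933763 -0.01287076  0.19050604]
```

Emit:
{"api": "play_rows", "payload": {"plan": [-0.1,0,0.2,0,0,0,0,0,0,0,0,0,0,0,0,0,0,0,0,0,0,0,0,0,0,0,0,0,0,0,0,0,0,0,0,0,0,0,0,0], "claw": 4.5}}

```text
clock: 4.15
position: [463.8, 185.1, 146.3]
eef_rot: [180.0, -0.0, 17.0]
force: [1.1, -1.7, 3.1]
opening: 54.7
finger_force: 64.4
```

Run:
```python
from h import *
o=robot.get_obs(); print({k:np.round(v,2) for k,v in o.items()})
c=cam('wrist'); cv2.imwrite('pics/w2.png',c['frame'])
```

```text
{'clock': np.float64(4.15), 'joint_pos': array([ 1.378e+01,  1.371e+01,  1.039e+02, -2.000e-02,  6.236e+01,
        8.678e+01]), 'qvel': array([ 0.04, -0.06, -0.06, -0.15,  0.  , -0.01]), 'joint_torque': array([ 8.600e-01, -3.475e+01, -2.019e+01,  5.500e-01,  8.000e-02,
        1.000e-02]), 'position': array([463.85, 185.11, 146.34]), 'eef_rot': array([ 1.7998e+02, -3.0000e-02,  1.7010e+01]), 'force': array([ 1.06, -1.69,  3.06]), 'ft_torque': array([-0.34, -0.11, -0.04]), 'finger_force': np.float64(64.4), 'opening': np.float64(54.72)}
```

View pics/w2.png

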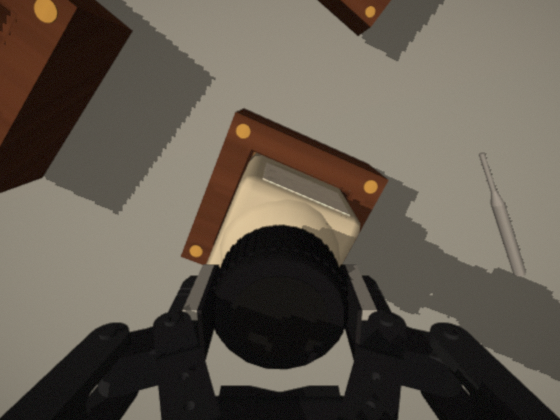

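The cap is held squarely between the pads at (280,290). Now pressing down in small steps and feeling for the bottom.

Emit:
{"api": "play_rows", "payload": {"plan": [0,0,0.1,0,0,0,0.1,0,0,0,0.1,0,0,0,0,0,0,0,0,0]}}

```text
clock: 4.7
position: [463.7, 185.1, 143.1]
eef_rot: [180.0, -0.0, 17.0]
force: [1.0, -1.8, 1.8]
opening: 54.8
finger_force: 64.3
```

Emit:
{"api": "play_rows", "payload": {"plan": [0,0,0.1,0,0,0,0.1,0,0,0,0.1,0,0,0,0,0,0,0,0,0]}}

```text
clock: 5.2
position: [464.0, 185.0, 141.2]
eef_rot: [180.0, -0.1, 17.0]
force: [0.3, -1.8, 7.5]
opening: 54.8
finger_force: 65.1
```

Emit:
{"api": "play_rows", "payload": {"plan": [0,0,0.1,0,0,0,0.05,0,0,0,0,0,0,0,0,0]}}

```text
clock: 5.6
position: [464.0, 185.0, 139.9]
eef_rot: [180.0, -0.1, 17.0]
force: [0.2, -3.3, 10.1]
opening: 54.7
finger_force: 65.3
```

Emit:
{"api": "play_rows", "payload": {"plan": [0,0,0.1,0,0,0,0,0,0,0,0,0]}}

```text
clock: 5.9
position: [464.0, 185.0, 139.0]
eef_rot: [180.0, -0.1, 17.0]
force: [-1.1, -2.6, 10.9]
opening: 54.8
finger_force: 65.4
```

Emit:
{"api": "play_rows", "payload": {"plan": [0,0,0.1,0,0,0,0,0,0,0,0,0]}}

```text
clock: 6.2
position: [464.0, 184.9, 138.2]
eef_rot: [180.0, -0.1, 17.0]
force: [-0.6, -3.5, 11.2]
opening: 54.6
finger_force: 65.5
```

Emit:
{"api": "play_rows", "payload": {"plan": [0,0,0.1,0,0,0,0,0,0,0,0,0]}}

```text
clock: 6.5
position: [464.1, 184.9, 137.7]
eef_rot: [179.9, -0.1, 17.0]
force: [-2.0, -3.9, 14.4]
opening: 54.3
finger_force: 65.8
```

Emit:
{"api": "play_rows", "payload": {"plan": [0,0,0.05,0,0,0,0,0,0,0,0,0]}}

```text
clock: 6.8
position: [464.1, 184.9, 137.7]
eef_rot: [179.9, -0.1, 17.0]
force: [-3.1, -4.5, 18.0]
opening: 54.6
finger_force: 66.3
```

Bottomed: solid at z 137.7 with 18 N. Easing off slightly, then turning.

Emit:
{"api": "play_rows", "payload": {"plan": [0,0,-0.02,-2,0,0,0,-3,0,0,0,-3,0,0,0,0]}}

```text
clock: 7.2
position: [464.5, 185.6, 137.7]
eef_rot: [180.0, -0.2, 25.0]
force: [-0.8, -1.4, 15.1]
opening: 54.9
finger_force: 65.9
```

Run:
```python
from h import *
o=robot.get_obs(); print({k:np.round(v,2) for k,v in o.items()})
```

```text
{'clock': np.float64(7.2), 'joint_pos': array([1.3790e+01, 1.4200e+01, 1.0464e+02, 3.0000e-02, 6.0970e+01,
       7.8720e+01]), 'qvel': array([-0.02, -0.04, -0.05, -0.17,  0.12,  1.27]), 'joint_torque': array([  0.5 , -28.89, -16.87,   0.41,  -0.65,  -0.08]), 'position': array([464.54, 185.62, 137.69]), 'eef_rot': array([179.99,  -0.19,  25.05]), 'force': array([-0.78, -1.4 , 15.14]), 'ft_torque': array([-0.18,  0.31,  0.12]), 'finger_force': np.float64(65.89), 'opening': np.float64(54.93)}
```

Emit:
{"api": "play_rows", "payload": {"plan": [0,0,0.01,-3,0,0,0,-4,0,0,0,-4,0,0,0,-4,0,0,0,0]}}

```text
clock: 7.7
position: [464.1, 186.0, 137.7]
eef_rot: [-180.0, -0.2, 40.1]
force: [-3.3, -0.7, 16.6]
opening: 54.3
finger_force: 66.0
```

Run:
```python
from h import *
o=robot.get_obs(); print({k:np.round(o[k],2) for k in('joint_torque','ft_torque','force','eef_rot','position')})
```

```text
{'joint_torque': array([ -0.18, -28.32, -16.91,   0.04,  -0.9 ,  -0.14]), 'ft_torque': array([-0.11,  0.49,  0.05]), 'force': array([-3.26, -0.66, 16.58]), 'eef_rot': array([-179.99,   -0.18,   40.05]), 'position': array([464.14, 186.05, 137.68])}
```

Emit:
{"api": "play_rows", "payload": {"plan": [0,0,0,-3,0,0,0,-4,0,0,0,-4,0,0,0,-4,0,0,0,0]}}

```text
clock: 8.2
position: [464.2, 186.3, 137.7]
eef_rot: [180.0, -0.2, 55.0]
force: [-2.1, 0.4, 16.3]
opening: 54.7
finger_force: 66.0
```

Run:
```python
from h import *
o=robot.get_obs(); print({k:np.round(o[k],2) for k in('joint_torque','ft_torque','force','eef_rot','position')})
```

```text
{'joint_torque': array([ -0.44, -28.48, -16.8 ,  -0.15,  -0.81,  -0.16]), 'ft_torque': array([0.09, 0.42, 0.13]), 'force': array([-2.06,  0.38, 16.29]), 'eef_rot': array([179.96,  -0.2 ,  55.04]), 'position': array([464.24, 186.25, 137.68])}
```

Emit:
{"api": "play_rows", "payload": {"plan": [0,0,0,-3,0,0,0,-4,0,0,0,-4,0,0,0,0]}}

```text
clock: 8.6
position: [463.8, 186.2, 137.7]
eef_rot: [180.0, -0.2, 66.0]
force: [-2.6, -0.8, 16.6]
opening: 55.0
finger_force: 66.1
```

Run:
```python
from h import *
o=robot.get_obs(); print({k:np.round(o[k],2) for k in('joint_torque','ft_torque','force','eef_rot','position')})
```

```text
{'joint_torque': array([ -0.56, -28.06, -17.04,  -0.16,  -1.11,  -0.16]), 'ft_torque': array([-0.02,  0.62,  0.06]), 'force': array([-2.58, -0.82, 16.64]), 'eef_rot': array([ 1.7997e+02, -1.6000e-01,  6.6050e+01]), 'position': array([463.8 , 186.21, 137.68])}
```

Emit:
{"api": "play_rows", "payload": {"plan": [0,0,0,-2,0,0,0,-1,0,0,0,0]}}

```text
clock: 8.9
position: [463.8, 186.2, 137.7]
eef_rot: [180.0, -0.2, 69.0]
force: [-2.3, 0.1, 16.4]
opening: 54.7
finger_force: 66.1
```

Run:
```python
from h import *
o=robot.get_obs(); print({k:np.round(o[k],2) for k in('joint_torque','ft_torque','force','eef_rot','position')})
```

```text
{'joint_torque': array([ -0.49, -28.06, -17.04,  -0.25,  -1.12,  -0.09]), 'ft_torque': array([0.02, 0.6 , 0.01]), 'force': array([-2.35,  0.09, 16.42]), 'eef_rot': array([ 1.7997e+02, -1.6000e-01,  6.8980e+01]), 'position': array([463.79, 186.23, 137.68])}
```

Turned 52° without reaching the stop. Lifting gently and watching the force.

Emit:
{"api": "play_rows", "payload": {"plan": [0,0,-0.1,0,0,0,-0.2,0,0,0,-0.2,0,0,0,-0.2,0,0,0,0,0]}}

```text
clock: 9.4
position: [463.7, 186.2, 143.2]
eef_rot: [-180.0, -0.1, 69.0]
force: [-0.6, 1.2, 7.6]
opening: 54.5
finger_force: 64.8
```

Emit:
{"api": "play_rows", "payload": {"plan": [0,0,-0.2,0,0,0,-0.2,0,0,0,0,0]}}

```text
clock: 9.7
position: [462.8, 185.2, 146.0]
eef_rot: [-179.9, 0.0, 69.0]
force: [0.2, -0.5, -1.3]
opening: 54.6
finger_force: 64.2
```

Emit:
{"api": "play_rows", "payload": {"plan": [0,0,-0.3,0,0,0,-0.3,0,0,0,-0.3,0,0,0,0,0]}}

```text
clock: 10.1
position: [463.9, 185.2, 155.8]
eef_rot: [180.0, -0.0, 69.0]
force: [-0.1, 0.3, -0.9]
opening: 55.1
finger_force: 64.2
```

Emit:
{"api": "play_rows", "payload": {"plan": [0,0,-0.5,0,0,0,-1,0,0,0,-1.5,0,0,0,-2,0,0,0,-1,0,0,0,0,0,0,0,0,0]}}

```text
clock: 10.8
position: [463.4, 185.1, 215.3]
eef_rot: [-180.0, 0.0, 69.0]
force: [-0.4, -0.0, -0.2]
opening: 54.8
finger_force: 64.2
```

Run:
```python
from h import *
c=cam('scene'); s=cam('side'); w=cam('wrist')
im=np.hstack([cv2.resize(c['frame'][130:280,300:430],(390,450)),cv2.resize(w['frame'],(400,450))])
cv2.imwrite('pics/l1.png',im)
f=s['frame'];P=cloud(s)
# neck/bottle top
g=(f.min(-1)>90)&(s['depth']>0)&(np.hypot(P[...,0]-463,P[...,1]-186)<45)&(P[...,2]>90)
print(np.percentile(P[g][:,2],[50,90,98]))
# tray from both views by depth walls: rim z 12-20
for n,k in(('scene',c),('side',s)):
    P=cloud(k); m=(k['depth']>0)&(P[...,2]>10)&(P[...,2]<24)&(abs(P[...,0]-490)<110)&(abs(P[...,1]+208)<110)
    print(n,m.sum(),cv2.minAreaRect(P[m][:,:2].astype(np.float32)))
o=robot.get_obs(); print(o['position'],o['eef_rot'],rel([490,-208,230]))
```

```text
[117.21164526 154.82917247 361.32029369]
scene 494 ((491.3037414550781, -201.12646484375), (155.33843994140625, 172.50936889648438), 84.24539184570312)
side 1204 ((491.55010986328125, -201.90786743164062), (152.24632263183594, 170.80908203125), 84.73921203613281)
[462.96270026 184.96835856 214.45157112] [-1.79908492e+02  7.02857369e-02  6.90025651e+01] [-35.72045054  16.60284231  -1.53754387]
```

View pics/l1.png

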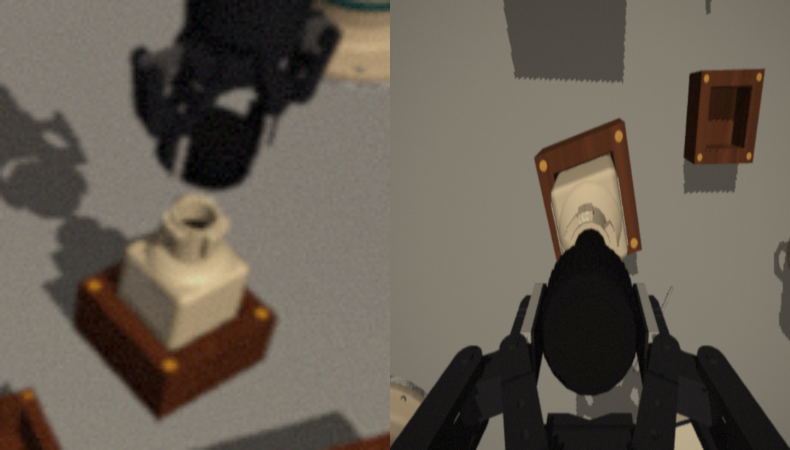

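The cap is held level in the jaws, and the bottle stands in its block with its neck open at (195,215) in the left half. The tray centre is (491,-201.5). Carrying the cap over.

Emit:
{"api": "play_rows", "payload": {"plan": [-1.5,0.7,0,0,-3,1.4,0,0,-3.3,1.55,0,0,-3.3,1.55,0,0,-3.3,1.55,0,0,-3.3,1.55,0,0,-3.3,1.55,0,0,-3.3,1.55,0,0,-3.3,1.55,0,0,-3,1.4,0,0,-2.5,1.2,0,0,-1.3,0.5,0,0]}}

```text
clock: 12.15
position: [490.1, -195.7, 214.5]
eef_rot: [-179.9, 0.0, 68.9]
force: [-0.3, -0.3, -1.0]
opening: 54.6
finger_force: 64.1
```

Emit:
{"api": "play_rows", "payload": {"plan": [0,0,1,0,0,0,2,0,0,0,3,0,0,0,3,0,0,0,3,0,0,0,2,0,0,0,1.5,0,0,0,1,0,0,0,0,0,0,0,0,0]}}

```text
clock: 13.15
position: [490.3, -192.9, 50.6]
eef_rot: [180.0, -0.0, 69.0]
force: [0.8, 0.6, -0.7]
opening: 54.9
finger_force: 64.1
```

Run:
```python
from h import *
o=robot.get_obs(); print(o['position'],o['eef_rot'],rel([491,-201.5,25]),o['force'])
c=cam('side'); 
cv2.imwrite('pics/t1.png',cv2.resize(c['frame'][260:420,150:350],(750,600)))
```

```text
[ 490.33812626 -192.89589327   50.55148395] [ 1.79997267e+02 -9.44341404e-03  6.90418396e+01] [-0.78023433  0.36944361  2.55503746] [ 0.83252004  0.57981671 -0.74806855]
```

View pics/t1.png

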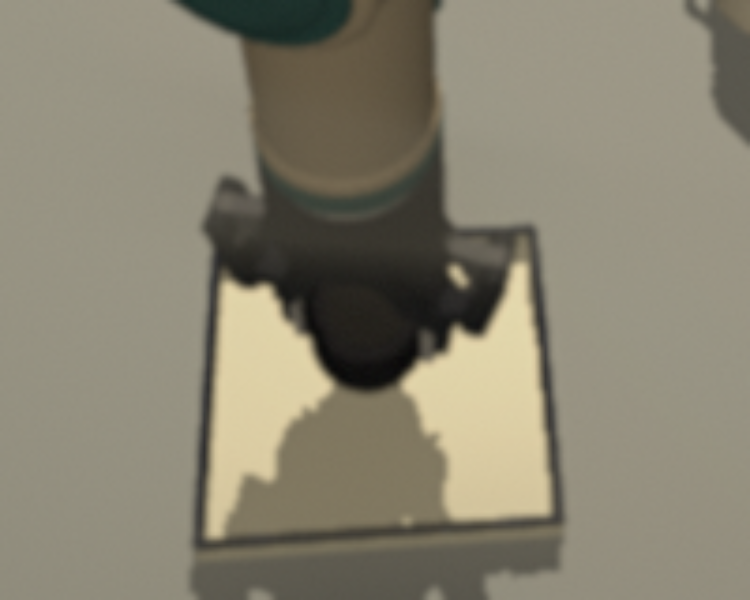

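The cap hangs over the tray's interior, clear of the walls. Centring and lowering it gently.

Emit:
{"api": "play_rows", "payload": {"plan": [-0.4,0.2,0.5,0,-0.4,0.2,1,0,0,0,0.8,0,0,0,0.5,0,0,0,0.3,0,0,0,0,0,0,0,0,0]}}

```text
clock: 13.9
position: [491.1, -202.4, 19.4]
eef_rot: [180.0, 0.0, 69.0]
force: [0.4, -0.2, -0.5]
opening: 54.9
finger_force: 64.1
```

Emit:
{"api": "play_rows", "payload": {"plan": [0,0,0.1,0,0,0,0.1,0,0,0,0,0]}}

```text
clock: 14.2
position: [491.1, -202.4, 17.5]
eef_rot: [180.0, 0.0, 69.0]
force: [1.0, -0.3, -0.3]
opening: 54.8
finger_force: 64.1
```

Emit:
{"api": "play_rows", "payload": {"plan": [0,0,0.1,0,0,0,0.05,0,0,0,0,0]}}

```text
clock: 14.5
position: [491.0, -202.4, 15.9]
eef_rot: [-180.0, 0.0, 69.0]
force: [-0.9, -0.0, -0.3]
opening: 55.0
finger_force: 64.1
```

Emit:
{"api": "play_rows", "payload": {"plan": [0,0,0.05,0,0,0,0,0,0,0,0,0]}}

```text
clock: 14.8
position: [491.1, -202.4, 15.4]
eef_rot: [-180.0, 0.0, 69.0]
force: [0.4, -0.4, -0.8]
opening: 54.6
finger_force: 64.1
```

Emit:
{"api": "play_rows", "payload": {"plan": [0,0,0.05,0,0,0,0,0,0,0,0,0]}}

```text
clock: 15.1
position: [491.1, -202.5, 15.2]
eef_rot: [180.0, 0.0, 69.0]
force: [-1.4, 0.2, 4.1]
opening: 54.6
finger_force: 64.4
```

Emit:
{"api": "play_rows", "payload": {"plan": [0,0,0.05,0,0,0,0,0,0,0,0,0]}}

```text
clock: 15.4
position: [491.1, -202.5, 15.1]
eef_rot: [180.0, 0.0, 69.0]
force: [-1.1, 1.2, 6.4]
opening: 54.8
finger_force: 65.1
```

Emit:
{"api": "play_rows", "payload": {"plan": [0,0,0.05,0,0,0,0,0,0,0,0,0]}}

```text
clock: 15.7
position: [491.1, -202.5, 15.1]
eef_rot: [180.0, 0.0, 69.0]
force: [-2.1, 1.3, 11.0]
opening: 54.4
finger_force: 65.5
```

Contact at z 15.1. Easing the push and opening.

Emit:
{"api": "play_rows", "payload": {"plan": [0,0,-0.1,0,0,0,0,0]}}

```text
clock: 15.9
position: [491.3, -202.5, 15.2]
eef_rot: [180.0, 0.0, 69.0]
force: [-1.1, 1.1, 4.2]
opening: 54.6
finger_force: 64.8
```

Emit:
{"api": "play_rows", "payload": {"plan": [0,0,0,0,0,0,0,0,0,0,0,0,0,0,0,0,0,0,0,0], "claw": 7.2}}

```text
clock: 16.4
position: [491.0, -202.4, 14.8]
eef_rot: [-180.0, 0.0, 69.0]
force: [0.3, 0.0, -0.3]
opening: 71.7
finger_force: 0.0
```

Emit:
{"api": "play_rows", "payload": {"plan": [0,0,-0.5,0,0,0,-1,0,0,0,-2,0,0,0,-3,0,0,0,-4,0,0,0,-4,0,0,0,-3,0,0,0,-1,0,0,0,0,0,0,0,0,0]}}

```text
clock: 17.4
position: [490.3, -202.0, 199.0]
eef_rot: [-179.9, -0.0, 69.0]
force: [0.1, 0.1, -0.7]
opening: 72.1
finger_force: 0.0
```

Run:
```python
from h import *
c=cam('scene'); w=cam('wrist'); s=cam('side')
cv2.imwrite('pics/e1.png',np.hstack([c['frame'][120:370,140:500],cv2.resize(w['frame'],(333,250))]))
for k in(w,s):
    P=cloud(k); m=(k['depth']>0)&(k['frame'].max(-1)<60)&(np.hypot(P[...,0]-491,P[...,1]+202)<40)&(abs(P[...,2]-34)<12)
    q=P[m]; print(len(q), np.percentile(q[:,2],[10,50,90]) if len(q) else 0, q.mean(0) if len(q) else 0)
    if len(q)>50:
        t=q[abs(q[:,2]-np.percentile(q[:,2],70))<4]; A=np.c_[t[:,:2],np.ones(len(t))]; print('slope',np.linalg.lstsq(A,t[:,2],rcond=None)[0])
```

```text
2912 [31.93927952 34.0333986  35.09517927] [ 492.18730912 -200.66149498   33.64078656]
slope [-2.19349519e-04 -9.03874978e-03  3.22626877e+01]
691 [32.35803537 35.7252303  37.52714546] [ 490.88170588 -207.43813312   35.07414004]
slope [-9.60514148e-03  2.32230117e-02  4.53891535e+01]
```

View pics/e1.png

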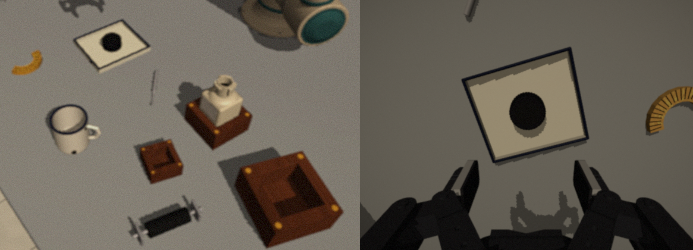

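The cap lies flat and upright in the tray, top at z 34 and level, at (112,42) in the left half. The bottle stands open in its block at (222,98), and nothing else has moved.

```bash
python3 -c "
from rig import robot
print(robot.close_job())"
```

```text
the job is handed in; nothing more can be done
None
```

The safety cap is off and lies flat, right way up, on the tray floor; the bottle is still standing in its block, nothing else on the bench moved in the final pictures, and the job was handed in at about 17.5 s of the 62 s allowed.

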